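# Clear the broken sett and hold the coping stone up

## Robot

A 6-joint arm with a two-finger parallel gripper is mounted at the origin on the work surface. World frame = base frame: x ahead of the robot, y to its left, z up, the work surface at z = 0. Lengths are in m, angles in degrees, forces in N, time in s.
With the tool pointing down it reaches from about 0.375 to 0.9 m from the base axis. Payload 3.1 kg.
Tool frame: the origin (TCP) lies at the very end of the fingers, on their centre line; the grasp point (between the pads) lies 19 mm behind it (grasp_offset is the distance from the TCP to the grasp point, in m); z points along the fingers, y is the direction in which the jaws open and shut (so a half turn about z gives the same grasp; the last joint's range is limited). The gripper opens to 87 mm and grips with 3 to 60 N. Pads are 19 mm wide; open, the fingers measure 117 mm over their backs; the gripper's body (75 mm by 190 mm) begins 51 mm behind the grasp point.
Start: joints at [-10.227, 30.224, 82.088, -0, 67.689, -10.227], TCP at [0.625, 0, 0.223] pointing down, gripper open.
Joint ranges: [-176.69, 176.69], [-43.24, 126.21], [12.49, 139.97], [-82, 262], [0, 151.66], [-163.58, 163.58]. Speed limits (degrees/s): [159.86, 159.86, 180, 180, 180, 180].

## Interface

Orientations are given as a 3x3 rotation matrix whose columns are the frame's x, y, z axes.
In Python, from rig import * gives the robot as it stands. The module is installed in compiled form; this text tells all that it offers.
- The arm moves only by the tool play_rows, never from a script. Its argument "plan" is a list that holds one entry, the list of rows, each a list of 7 numbers: the shift along the world's x, y, z each as a share of 5 cm, from -1 to 1, then the turn, a rotation vector about the world's x, y, z each as a share of pi rad, from -1 to 1, then the gripper's target within -1 to 1 (fully open at 1, half-way at 0, shut at -1). A call has 1 to 12 rows; each row shifts and turns the commanded pose from where the row before left it; what a row does not reach is not made up. A row lasts 1/10 s, in which the tool goes at most 50 mm and 8.59 degrees, less where a joint would pass 70% of its speed; a pose out of reach is approached as far as the arm can. A call with a number of a shift or a turn outside -1 to 1 is refused whole. A call with a gripper value outside its range is refused whole. The fingers move at their own pace and stop on an object; the grip force is fixed at half the most. Time passes only in rows, so rows that do not move let the fingers close. It gives the time, the measured TCP pose, the force and the opening at its end, in the units of the state.
- read_state(): the state, without advancing time (a new reading comes with each control period).
- capture(name): name is "scene" or "side" or "wrist"; returns the picture (480x640x3 uint8, red, green, blue); there is no depth.
- camera_params(name): a dict with "intrinsics" (3x3 intrinsics, pixels), "R" (3x3) and "t" (3): a world point X has camera coordinates R X + t; the wrist camera has in their place "mount" (4x4, takes a point from camera to tool coordinates, whose origin is the TCP and whose axes are the flange's). Camera axes: x right, y down, z forward; pixel columns grow to the right and rows downward; lengths in m; the calibration is good to about 2 mm. The wrist camera is an equidistant fisheye: a pixel r from the principal point sees the ray r / f radians off the axis. A picture is of the moment at which its call begins: read the wrist's pose just before it. camera_params takes no time and is no camera call.
- hand_in(): hands the job in, once; it reports no verdict.
The state is a dict: "time_s": time; "joint_positions": joint angles; "qvel": joint speeds; "tau": joint torques, N m; "position": TCP position; "tcp_rot": TCP orientation; "force": force on the tool from outside, world axes, zero at the start; "moment": the same for the moment, N m; "opening": opening from 0.0 (shut) to 1.0 (fully open).
Only numpy, scipy, OpenCV 4.12 (cv2) and the standard library are available. Lean on these libraries where they do the work, as an engineer would, in place of code of your own. Each camera call takes 0.05 s, during which the arm holds its last target. There are 200 camera calls.

## Task

First put the broken piece of granite that lies on the coping stone (the stone with a raised end, on the two wooden bearers) into the slatted reject crate and let go of it. Then lift the coping stone straight up without tipping it and hold it level and still over its bearers, its underside about 15 cm above the bench, so that its underside can be brushed with adhesive: finish while still holding it there in the gripper. Leave the other stones, the pail and the chisel where they are.

Things in the scene. Friction and masses are not known exactly. Their poses are not given: they have to be found in the camera images.
- coping: Dark granite coping stone, lying loose across the bearers: a bar 160 (own x) x 45 (y) x 26 (z) mm with a raised end, the last 40 mm at +x being 46 mm high. About 0.6 kg (0.45 to 0.75). Origin: middle of the 160 x 45 underside, z up; the underside lies 30 mm above the bench at the start.
- balance (a point): Balance point (centre of mass) of the coping stone: 10 mm from its origin towards the raised end, 13 mm above its underside. Axes as the coping stone's. Here the sides are free for fingers (gap of 76 mm along x between the bearers below).
- offcut: Broken granite sett of 0.13 kg lying on the low part of the coping stone (its underside 26 mm above the coping's underside): 44 (own x) x 36 (y) x 36 (z) mm, the last 14 mm at +x broken down to about 20 to 30 mm high. Best gripped across y on the full-height part, whose middle is 4 mm from the origin towards -x; keep fingertips above the coping's top. Origin: on the underside, in the middle of y, 21 mm from the unbroken -x end; z up.
- crate: Reject crate, fixed: open-topped wooden box with slatted sides, 200 (own x) x 170 (y) x 85 (z, height) mm outside, walls and floor 8 mm. Origin: middle of its underside. It stands left or right of the bearers, the pail on the other side.
- bearers: Two light wood battens fixed to the bench, each 24 (own x) x 90 (y) x 30 (z) mm, centred at x = -50 and +50 mm, joined by a thin strip 8 mm high. Origin: middle between them, on the bench. The coping stone lies along their x axis.
- sett: Bystander: whole granite sett, a plain block 70 (x) x 45 (y) x 45 (z) mm, loose on the bench about 105 mm to the -y side of the bearers (bearers' frame). Origin: middle of the underside.
- spare: Bystander: plain straight granite bar 160 (x) x 45 (y) x 26 (z) mm without a raised end, loose on the bench. Origin: middle of the underside.
- pail: Bystander: open round steel pail, radius 60 mm, 120 mm high, loose. Origin: middle of the underside.
- chisel: Bystander: steel stone chisel 180 mm long (x), 34 mm wide, 16 mm high, loose. Origin: on the underside, 95 mm from its handle end.
Not all that is in view belongs to the job. What is shaped like the coping but blue, purple or yellow is not meant.

How it is judged:
By the outcome, as a careful person would: the job done as asked, in the order asked, and still so for the second after the job is handed in, while the arm keeps its last pose, push and grip.
It also fails if it takes over 51 s, if anything falls off the work surface, if the arm or the gripper's body presses on something with over 40 N, if the wrist force passes 120 N, or if a joint passes its speed limit or range.

## Working session

There is one attempt and no reset: what is moved stays moved. The work goes in short steps, Python scripts to look and compute and a tool call to move; the robot and the scene stay as the last step left them, time stands still between calls to the robot, and variables do not carry over. Pictures are saved under pics/ and viewed, about 8 in all and at most 12, crops included, and the job is handed in when it is done.

Besides the shell and the picture viewer there is one more tool, called after "Request:" as name([rows], argument=value, ...), one row to a line, values as JSON. play_rows: Moves the arm, as the interface text tells. Its arguments: {"type":"object","properties":{"plan":{"type":"array"}},"required":["plan"]}

```bash
mkdir -p pics; cat > h.py <<'E'
from rig import *
import numpy as np, cv2
def save(n,img,crop=None,k=1):
    if crop: x0,y0,x1,y1=crop; img=img[y0:y1,x0:x1]
    img=cv2.resize(img,None,fx=k,fy=k,interpolation=cv2.INTER_CUBIC)
    cv2.imwrite(f'pics/{n}.png',img[:,:,::-1])
def onplane(cam,uv,z):
    p=camera_params(cam);K,R,t=[np.array(p[k]) for k in('intrinsics','R','t')]
    d=R.T@np.linalg.inv(K)@np.array([uv[0],uv[1],1.]);c=-R.T@t
    return c+d*(z-c[2])/d[2]
def proj(cam,X):
    p=camera_params(cam);K,R,t=[np.array(p[k]) for k in('intrinsics','R','t')]
    q=K@(R@np.array(X)+t);return q[:2]/q[2]
E
python3 - <<'E'
from h import *
s=read_state();print(s)
a=capture('scene');b=capture('side');w=capture('wrist')
for n,i in zip(('scene','side','wrist'),(a,b,w)): np.save(n,i)
save('s1',a);save('d1',b);save('w1',w)
for n in('scene','side','wrist'):print(n,camera_params(n))
E
```

```text
{'time_s': 0.0, 'joint_positions': array([-1.02296826e+01,  3.02794756e+01,  8.21566211e+01, -8.63242556e-04,
        6.76871861e+01, -1.02274771e+01]), 'qvel': array([-0.10709773, -0.05613872,  0.02868476, -0.0819036 ,  0.00694345,
        0.07130851]), 'tau': array([-5.45745443e-04, -4.40045428e+01, -1.76593530e+01,  6.32597599e-02,
        5.83207863e-02, -1.53719384e-04]), 'position': array([6.24273833e-01, 1.30157453e-04, 2.21564849e-01]), 'tcp_rot': array([[ 3.31481804e-05,  9.99997752e-01, -2.11996005e-03],
       [ 9.99999932e-01, -3.23672333e-05,  3.68411473e-04],
       [ 3.68342028e-04, -2.11997212e-03, -9.99997685e-01]]), 'force': array([-0.36073047,  0.08251521, -0.89695971]), 'moment': array([ 0.05481645, -0.00471231, -0.00242078]), 'opening': 0.9978948924014156}
scene {'intrinsics': array([[495.37949179,   0.        , 320.47007807],
       [  0.        , 495.37949179, 233.62477342],
       [  0.        ,   0.        ,   1.        ]]), 'R': array([[ 0.5779247 ,  0.81593563, -0.01587717],
       [ 0.65989842, -0.47867347, -0.57914228],
       [-0.4801428 ,  0.32422331, -
[... 270 characters left out ...]
0.68461695,  0.00997046],
       [-0.41490293,  0.43002305, -0.80183274],
       [ 0.54466076, -0.58854041, -0.59746535]]), 't': array([0.38354634, 0.22824601, 1.06623773])}
wrist {'intrinsics': array([[371.64829954,   0.        , 320.61407032],
       [  0.        , 371.64829954, 238.20827724],
       [  0.        ,   0.        ,   1.        ]]), 'mount': array([[-5.94009907e-04, -9.69977219e-01, -2.43195071e-01,
         6.66956119e-02],
       [ 9.99999236e-01, -3.12491772e-04, -1.19615727e-03,
         2.16023434e-04],
       [ 1.08424885e-03, -2.43195596e-01,  9.69976663e-01,
        -1.61430478e-01],
       [ 0.00000000e+00,  0.00000000e+00,  0.00000000e+00,
         1.00000000e+00]])}
```

View pics/s1.png

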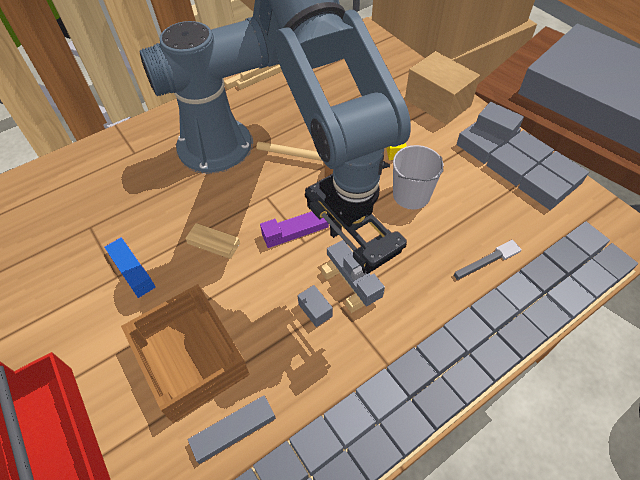

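View pics/d1.png

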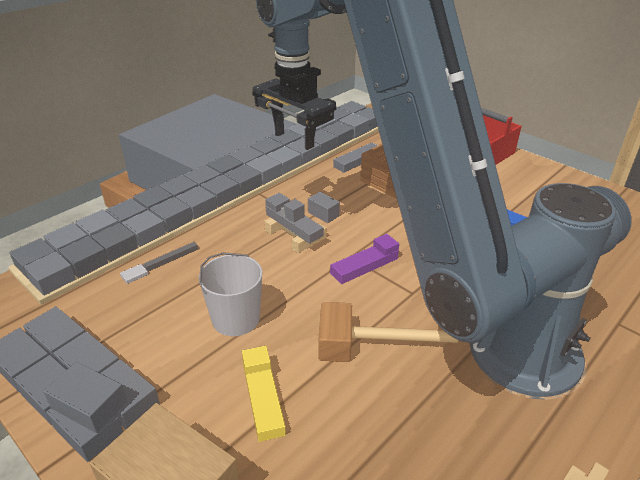

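View pics/w1.png

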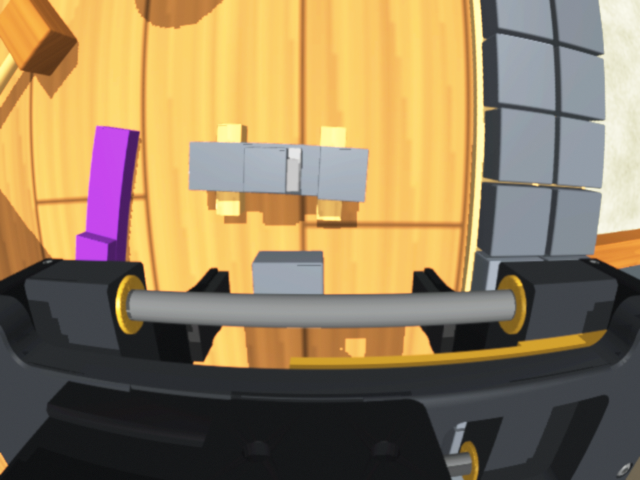

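The scene view shows the grey coping on its bearers at about (355,275), the crate at (185,350), the pail at (415,178), the sett at (315,305), the spare at (232,428) and the chisel at (487,258). Candidates shaped like the coping are blue (130,267), purple (290,232), yellow (397,152) and grey (355,275). Only the grey one lies on bearers with a piece on it. I'll confirm this in one enlarged montage.

```bash
python3 - <<'E'
from h import *
a,b,w=[np.load(n+'.npy') for n in('scene','side','wrist')]
f=lambda i,x,y,wd,h,k:cv2.resize(i[y:y+h,x:x+wd],None,fx=k,fy=k,interpolation=cv2.INTER_CUBIC)
A=f(a,290,230,100,75,4); B=f(b,250,180,100,75,4); W=f(w,170,110,220,130,3.6)
m=np.zeros((600+0,800,3),np.uint8)
m[:300,:400]=A;m[:300,400:]=B
W=f(w,170,110,240,90,800/240);m[300:600]=W
save('m1',m)
E
```

```text
(no output)
```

View pics/m1.png

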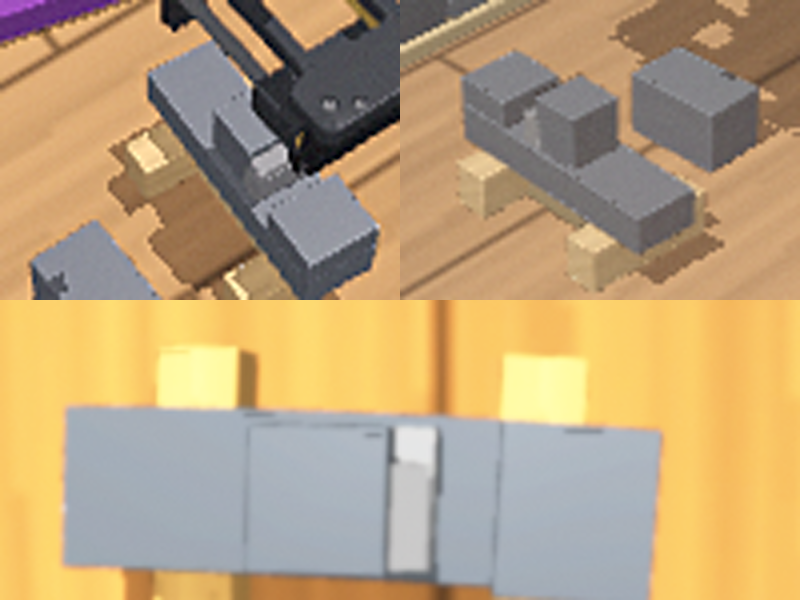

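The montage confirms the grey stone on the bearers: raised end towards the far side (+x), with the offcut on its low part. I'll fit both poses from all three cameras.

```bash
cat >> h.py <<'E'
def projw(X,P,Rt):
    p=camera_params('wrist');M=np.array(p['mount']);K=np.array(p['intrinsics'])
    t=Rt.T@(np.array(X)-P);c=M[:3,:3].T@(t-M[:3,3])
    th=np.arctan2(np.hypot(c[0],c[1]),c[2]);r=K[0,0]*th
    return K[:2,2]+r*c[:2]/np.hypot(c[0],c[1])
E
cat > fit.py <<'E'
from h import *
from scipy.optimize import least_squares
s=read_state();P=s['position'];Rt=s['tcp_rot']
S=lambda u,v:('scene',290+u/4,230+v/4)
D=lambda u,v:('side',250+(u-400)/4,180+v/4)
W=lambda u,v:('w',170+u*.3,110+(v-300)*.3)
def fit(obs,z0):
    def f(q):
        c,sn=np.cos(q[2]),np.sin(q[2]);r=[]
        for (cam,u,v),X in obs:
            Y=np.array([q[0]+c*X[0]-sn*X[1],q[1]+sn*X[0]+c*X[1],z0+X[2]])
            p=projw(Y,P,Rt) if cam=='w' else proj(cam,Y)
            r+=list(p-(u,v))
        return np.array(r)
    o=least_squares(f,[.6,.1,0],loss='soft_l1')
    print(np.round([*o.x[:2]*1e0,np.degrees(o.x[2])],4));print(np.round(f(o.x).reshape(-1,2),1).tolist())
a,b,L,H=.08,.0225,.026,.046
cop=[(S(150,72),(-a,-b,L)),(S(212,42),(-a,b,L)),(S(265,210),(.04,-b,H)),(S(333,175),(.04,b,H)),(S(378,230),(a,b,H)),(S(308,268),(a,-b,H)),
(D(695,190),(-a,-b,L)),(D(637,215),(-a,b,L)),(D(516,50),(a,-b,H)),(D(463,88),(a,b,H)),(D(505,112),(.04,b,H)),(D(558,82),(.04,-b,H)),
(W(65,408),(-a,b,L)),(W(63,565),(-a,-b,L)),(W(660,430),(a,b,H)),(W(500,422),(.04,b,H)),(W(495,593),(.04,-b,H))]
fit(cop,.03);fit([o for o in cop if o[0][0]!='w'],.03);fit([o for o in cop if o[0][0]=='w'],.03)
h=.036
off=[(W(247,425),(-.021,.018,h)),(W(245,570),(-.021,-.018,h)),(W(388,428),(.009,.018,h)),(W(387,575),(.009,-.018,h)),
(S(215,107),(-.021,-.018,h)),(S(252,152),(.009,-.018,h)),
(D(537,93),(.009,.018,h)),(D(578,75),(.009,-.018,h)),(D(617,97),(-.021,-.018,h)),(D(570,115),(-.021,.018,h))]
fit(off,.056)
for n,uv,z in [('crate',q,.085) for q in((123,325),(198,285),(247,370),(170,418))]+[('sett',(315,292),.045)]:
    print(n,np.round(onplane('scene',uv,z),3))
E
python3 fit.py
```

```text
[ 0.5826  0.0475 -3.5089]
[[-1.2, -0.1], [-0.1, -1.4], [0.2, -0.1], [0.6, -1.1], [0.4, -1.0], [0.3, -0.3], [-0.9, -1.0], [-0.8, 0.7], [-0.6, -0.9], [-1.8, -3.6], [-1.8, -2.7], [-0.6, -2.3], [-0.8, -0.3], [-1.0, 1.3], [0.9, 0.5], [0.4, -0.5], [-1.4, 2.2]]
[ 0.5821  0.0465 -3.7923]
[[-1.5, -0.2], [-0.4, -1.3], [-0.4, 0.0], [0.1, -0.9], [-0.2, -0.8], [-0.4, -0.2], [-0.5, -1.0], [-0.5, 0.6], [-0.0, -1.0], [-1.3, -3.8], [-1.3, -2.9], [-0.0, -2.4]]
[ 0.583   0.0479 -3.3281]
[[-0.5, -0.5], [-0.6, 1.1], [1.3, -0.3], [0.8, -1.2], [-0.8, 1.5]]
[ 0.5852  0.0489 -2.5548]
[[1.4, -0.5], [1.2, 1.1], [-3.1, -0.7], [-4.3, 0.7], [0.0, 0.9], [-1.3, -0.4], [-1.3, 0.9], [-0.0, -0.4], [-1.2, -0.8], [-1.0, 0.7]]
crate [ 0.429 -0.418  0.085]
crate [ 0.435 -0.254  0.085]
crate [ 0.654 -0.263  0.085]
crate [ 0.65  -0.42   0.085]
sett [ 0.574 -0.053  0.045]
```

Request:
play_rows([
  [[-0.08, 0.089, -0.04, 0, 0, 0.0437, 1], [-0.08, 0.089, -0.04, 0, 0, 0.0437, 1], [-0.08, 0.089, -0.04, 0, 0, 0.0437, 1], [-0.08, 0.089, -0.04, 0, 0, 0.0437, 1], [-0.08, 0.089, -0.04, 0, 0, 0.0437, 1], [-0.08, 0.089, -0.04, 0, 0, 0.0437, 1], [-0.08, 0.089, -0.04, 0, 0, 0.0437, 1], [-0.08, 0.089, -0.04, 0, 0, 0.0437, 1], [-0.08, 0.089, -0.04, 0, 0, 0.0437, 1], [-0.08, 0.089, -0.04, 0, 0, 0.0437, 1], [-0.08, 0.089, -0.04, 0, 0, 0.0437, 1], [0, 0, 0, 0, 0, 0, 1]],
])

```text
time_s: 1.35
position: [0.5799, 0.0495, 0.2]
tcp_rot: [[-0.998, 0.06, -0.002], [0.06, 0.998, 0.0], [0.002, 0.0, -1.0]]
force: [0.5, -0.4, 0.2]
opening: 1.002
```

```bash
python3 - <<'E'
from h import *
s=read_state();print(s['position'],s['tcp_rot'],s['joint_positions'])
w=capture('wrist');np.save('wrist2',w);np.save('p2',np.vstack([s['position'],s['tcp_rot']]));save('w2',w)
print('pail',onplane('scene',(417,162),.12),onplane('side',(232,272),.12))
E
```

```text
[0.5798984  0.0495396  0.19995566] [[-9.98186249e-01  6.01655136e-02 -2.07934676e-03]
 [ 6.01649600e-02  9.98188394e-01  3.27819249e-04]
 [ 2.09530322e-03  2.02120851e-04 -9.99997784e-01]] [-6.11508621e+00  2.84986226e+01  8.96776533e+01  6.78141107e-03
  6.19441851e+01 -9.26689809e+01]
pail [0.4629127 0.3255392 0.12     ] [0.4656296  0.32086573 0.12      ]
```

View pics/w2.png

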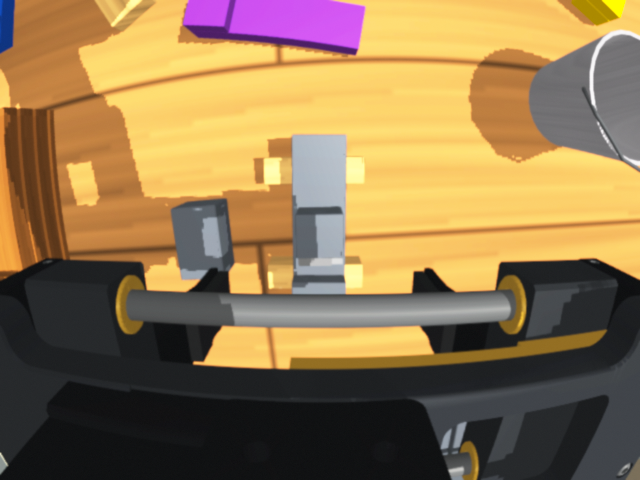

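The offcut is centred between the fingers (its top spans u 298–344, v 217–258). That puts its middle at about x=0.581, which agrees with the fit. The pail is at (0.464, 0.323), well clear of the gripper. Next I descend and grip.

Request:
play_rows([
  [[0, 0, -0.4, 0, 0, 0, 1], [0, 0, -0.4, 0, 0, 0, 1], [0, 0, -0.4, 0, 0, 0, 1], [0, 0, -0.4, 0, 0, 0, 1], [0, 0, -0.4, 0, 0, 0, 1], [0, 0, -0.4, 0, 0, 0, 1], [0, 0, -0.095, 0, 0, 0, 1], [0, 0, -0.095, 0, 0, 0, 1], [0, 0, -0.095, 0, 0, 0, 1], [0, 0, -0.095, 0, 0, 0, 1], [0, 0, 0, 0, 0, 0, 1], [0, 0, 0, 0, 0, 0, 1]],
])

```text
time_s: 2.6
position: [0.5812, 0.049, 0.0619]
tcp_rot: [[-0.998, 0.061, 0.001], [0.061, 0.998, -0.0], [-0.001, -0.0, -1.0]]
force: [1.0, 0.3, 0.1]
opening: 1.001
```

Request:
play_rows([
  [[0, 0, 0, 0, 0, 0, -1], [0, 0, 0, 0, 0, 0, -1], [0, 0, 0, 0, 0, 0, -1], [0, 0, 0, 0, 0, 0, -1], [0, 0, 0, 0, 0, 0, -1], [0, 0, 0, 0, 0, 0, -1], [0, 0, 0, 0, 0, 0, -1], [0, 0, 0, 0, 0, 0, -1], [0, 0, 0, 0, 0, 0, -1], [0, 0, 0, 0, 0, 0, -1], [0, 0, 0, 0, 0, 0, -1], [0, 0, 0, 0, 0, 0, -1]],
])

```text
time_s: 3.8
position: [0.5809, 0.049, 0.0615]
tcp_rot: [[-0.998, 0.061, -0.0], [0.061, 0.998, -0.0], [0.0, -0.0, -1.0]]
force: [0.2, -0.1, 0.1]
opening: 0.41
```

Request:
play_rows([
  [[0, 0, 0.1, 0, 0, 0, -1], [0, 0, 0.2, 0, 0, 0, -1], [0, 0, 0.4, 0, 0, 0, -1], [0, 0, 0.4, 0, 0, 0, -1], [0, 0, 0.4, 0, 0, 0, -1], [0, 0, 0.4, 0, 0, 0, -1], [0, 0, 0.4, 0, 0, 0, -1], [0, 0, 0.4, 0, 0, 0, -1], [-0.04, -0.2, 0, 0, 0, 0, -1], [-0.04, -0.4, 0, 0, 0, 0, -1], [-0.04, -0.4, 0, 0, 0, 0, -1], [-0.04, -0.4, 0, 0, 0, 0, -1]],
])

```text
time_s: 5.0
position: [0.5719, -0.0221, 0.1958]
tcp_rot: [[-0.998, 0.06, -0.001], [0.06, 0.998, -0.0], [0.001, -0.0, -1.0]]
force: [0.2, 0.1, -1.8]
opening: 0.411
```

Request:
play_rows([
  [[-0.05, -0.5, 0, 0, 0, 0, -1], [-0.05, -0.5, 0, 0, 0, 0, -1], [-0.05, -0.5, 0, 0, 0, 0, -1], [-0.05, -0.5, 0, 0, 0, 0, -1], [-0.05, -0.5, 0, 0, 0, 0, -1], [-0.05, -0.5, 0, 0, 0, 0, -1], [-0.05, -0.5, 0, 0, 0, 0, -1], [-0.05, -0.5, 0, 0, 0, 0, -1], [-0.05, -0.5, 0, 0, 0, 0, -1], [-0.05, -0.5, 0, 0, 0, 0, -1], [-0.05, -0.5, 0, 0, 0, 0, -1], [0, 0, 0, 0, 0, 0, -1]],
])

```text
time_s: 6.2
position: [0.5444, -0.3, 0.1957]
tcp_rot: [[-0.998, 0.064, -0.0], [0.064, 0.998, -0.002], [0.0, -0.002, -1.0]]
force: [-0.2, 0.5, -1.6]
opening: 0.411
```

```bash
python3 - <<'E'
from h import *
s=read_state();print(s['position'],s['opening'],s['time_s'],s['tcp_rot'])
save('s3',capture('scene'))
E
```

```text
[ 0.54437932 -0.29997824  0.19565876] 0.4110379445304026 6.2 [[-9.97939790e-01  6.41563621e-02 -3.69030315e-04]
 [ 6.41568997e-02  9.97938377e-01 -1.69955830e-03]
 [ 2.59232036e-04 -1.71973269e-03 -9.99998488e-01]]
```

View pics/s3.png

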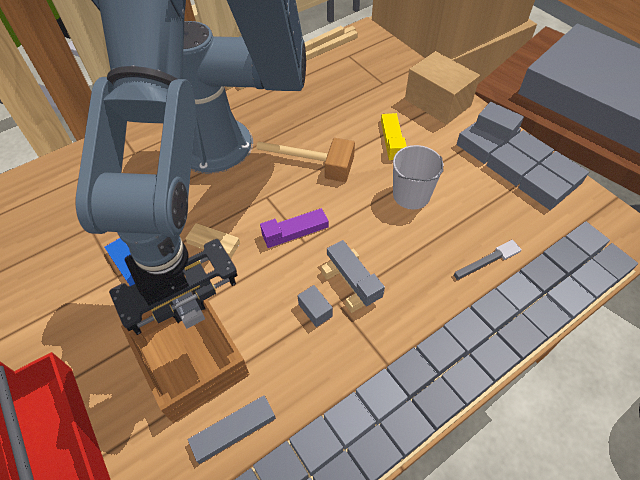

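The offcut is held over the crate's near side and the coping is now bare at (355,272). I move 38 mm further in -y, lower to about z=0.03, then open partway.

Request:
play_rows([
  [[0, -0.38, 0, 0, 0, 0, -1], [0, -0.38, 0, 0, 0, 0, -1], [0, 0, 0, 0, 0, 0, -1], [0, 0, -0.4, 0, 0, 0, -1], [0, 0, -0.4, 0, 0, 0, -1], [0, 0, -0.4, 0, 0, 0, -1], [0, 0, -0.4, 0, 0, 0, -1], [0, 0, -0.4, 0, 0, 0, -1], [0, 0, -0.4, 0, 0, 0, -1], [0, 0, -0.4, 0, 0, 0, -1], [0, 0, -0.4, 0, 0, 0, -1], [0, 0, 0, 0, 0, 0, -1]],
])

```text
time_s: 7.45
position: [0.5438, -0.3322, 0.0337]
tcp_rot: [[-0.998, 0.06, -0.005], [0.06, 0.998, 0.004], [0.005, 0.004, -1.0]]
force: [-0.0, -0.1, -1.7]
opening: 0.412
```

Request:
play_rows([
  [[0, 0, -0.1, 0, 0, 0, -1], [0, 0, 0, 0, 0, 0, 0.2], [0, 0, 0, 0, 0, 0, 0.2], [0, 0, 0, 0, 0, 0, 0.2], [0, 0, 0, 0, 0, 0, 0.2], [0, 0, 0, 0, 0, 0, 0.2], [0, 0, 0.2, 0, 0, 0, 0.2], [0, 0, 0.4, 0, 0, 0, 0.2], [0, 0, 0.4, 0, 0, 0, 0.2], [0, 0, 0.4, 0, 0, 0, 0.2], [0, 0, 0.4, 0, 0, 0, 0.2], [0, 0, 0.4, 0, 0, 0, 0.2]],
])

```text
time_s: 8.65
position: [0.5455, -0.334, 0.1432]
tcp_rot: [[-0.998, 0.061, 0.0], [0.061, 0.998, -0.0], [-0.001, -0.0, -1.0]]
force: [0.7, -0.5, -0.0]
opening: 0.6
```

Request:
play_rows([
  [[0, 0, 0.4, 0, 0, 0, 0.2], [0, 0, 0.4, 0, 0, 0, 0.2], [0, 0, 0.4, 0, 0, 0, 1], [0.06, 0.5, 0, 0, 0, 0, 1], [0.06, 0.5, 0, 0, 0, 0, 1], [0.06, 0.5, 0, 0, 0, 0, 1], [0.06, 0.5, 0, 0, 0, 0, 1], [0.06, 0.5, 0, 0, 0, 0, 1], [0.06, 0.5, 0, 0, 0, 0, 1], [0.06, 0.5, 0, 0, 0, 0, 1], [0.06, 0.5, 0, 0, 0, 0, 1], [0, 0, 0, 0, 0, 0, 1]],
])

```text
time_s: 9.85
position: [0.5692, -0.1309, 0.2023]
tcp_rot: [[-0.998, 0.057, -0.0], [0.057, 0.998, 0.001], [0.0, 0.001, -1.0]]
force: [-0.1, -0.5, 0.4]
opening: 0.998
```

Request:
play_rows([
  [[0.06, 0.5, 0, 0, 0, 0, 1], [0.06, 0.5, 0, 0, 0, 0, 1], [0.06, 0.5, 0, 0, 0, 0, 1], [0.06, 0.5, 0, 0, 0, 0, 1], [0.06, 0.5, 0, 0, 0, 0, 1], [0.06, 0.5, 0, 0, 0, 0, 1], [0.06, 0.5, 0, 0, 0, 0, 1], [0, 0, 0, 0, 0, 0, 1], [0, 0, 0, 0, 0, 0, 1]],
])

```text
time_s: 10.75
position: [0.5907, 0.0406, 0.202]
tcp_rot: [[-0.998, 0.06, 0.001], [0.06, 0.998, -0.001], [-0.001, -0.001, -1.0]]
force: [0.3, 0.1, 0.3]
opening: 1.001
```

```bash
python3 - <<'E'
from h import *
s=read_state();print(s['position'],s['opening'],s['time_s'],s['tcp_rot'],s['force'],s['moment'])
np.save('p4',np.vstack([s['position'],s['tcp_rot']]))
w=capture('wrist');a=capture('scene');b=capture('side')
f=lambda i,x,y,wd,h,k:cv2.resize(i[y:y+h,x:x+wd],None,fx=k,fy=k,interpolation=cv2.INTER_CUBIC)
m=np.zeros((600,800,3),np.uint8)
m[:300,:400]=f(a,120,280,140,105,400/140);m[300:,:400]=f(b,240,170,100,75,4)
m[:,400:]=f(w,260,110,120,180,400/120)
save('m4',m)
E
```

```text
[0.590659   0.04057913 0.20196538] 1.001089286159097 10.75 [[-9.98224550e-01  5.95598447e-02  6.10568554e-04]
 [ 5.95592652e-02  9.98224341e-01 -9.27157712e-04]
 [-6.64705762e-04 -8.89146575e-04 -9.99999384e-01]] [0.29071586 0.11591364 0.29609845] [ 0.04620319 -0.03572885  0.03567056]
```

View pics/m4.png

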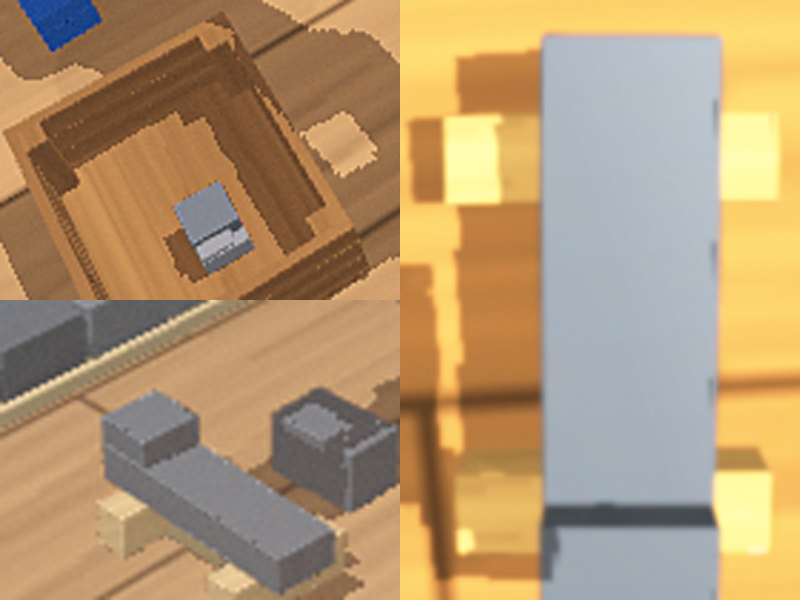

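The offcut lies in the crate, and the bare coping is still across its bearers. I'll refit the coping pose from this view.

```bash
sed '/^s=read/d;/^cop=/,$d;/^a,b,L/d' fit.py > fit2.py; cat >> fit2.py <<'E'
q=np.load('p4.npy');P=q[0];Rt=q[1:]
a,b,L,H=.08,.0225,.026,.046
W=lambda u,v:('w',260+(u-400)*.3,110+v*.3)
D=lambda u,v:('side',240+u/4,170+(v-300)/4)
o=[(W(543,36),(-a,-b,L)),(W(720,38),(-a,b,L)),(W(543,507),(.04,-b,L)),(W(717,507),(.04,b,L)),(W(545,527),(.04,-b,H)),(W(718,527),(.04,b,H))]
fit(o,.03)
fit([(D(335,535),(-a,-b,L)),(D(272,560),(-a,b,L)),(D(198,427),(.04,-b,H)),(D(145,465),(.04,b,H)),(D(103,422),(a,b,H)),(D(152,392),(a,-b,H))],.03)
E
python3 fit2.py
```

```text
[ 0.5831  0.0488 -3.4643]
[[-0.9, -0.2], [1.1, -0.5], [0.2, -0.4], [-0.2, -0.4], [-1.6, 1.1], [1.6, 1.0]]
[ 0.5748  0.0529 -3.665 ]
[[-0.1, 0.2], [1.1, 1.9], [0.1, -1.4], [-1.2, -3.8], [-1.2, -0.0], [1.0, 0.6]]
```

Request:
play_rows([
  [[0.05, 0.15, 0, 0, 0, 0, 1], [0, 0, -0.4, 0, 0, 0, 1], [0, 0, -0.4, 0, 0, 0, 1], [0, 0, -0.4, 0, 0, 0, 1], [0, 0, -0.4, 0, 0, 0, 1], [0, 0, -0.4, 0, 0, 0, 1], [0, 0, -0.4, 0, 0, 0, 1], [0, 0, -0.4, 0, 0, 0, 1], [0, 0, -0.2, 0, 0, 0, 1], [0, 0, -0.2, 0, 0, 0, 1], [0, 0, 0, 0, 0, 0, 1], [0, 0, 0, 0, 0, 0, 1]],
])

```text
time_s: 12.1
position: [0.5934, 0.0484, 0.0419]
tcp_rot: [[-0.998, 0.061, 0.001], [0.061, 0.998, -0.0], [-0.001, -0.0, -1.0]]
force: [-0.2, 0.8, 0.4]
opening: 1.003
```

Request:
play_rows([
  [[0, 0, -0.12, 0, 0, 0, 1], [0, 0, -0.12, 0, 0, 0, 1], [0, 0, -0.12, 0, 0, 0, 1], [0, 0, 0, 0, 0, 0, 1], [0, 0, 0, 0, 0, 0, 0], [0, 0, 0, 0, 0, 0, -1], [0, 0, 0, 0, 0, 0, -1], [0, 0, 0, 0, 0, 0, -1], [0, 0, 0, 0, 0, 0, -1], [0, 0, 0, 0, 0, 0, -1], [0, 0, 0, 0, 0, 0, -1], [0, 0, 0, 0, 0, 0, -1]],
])

```text
time_s: 13.3
position: [0.593, 0.0482, 0.0236]
tcp_rot: [[-0.998, 0.06, 0.0], [0.06, 0.998, -0.0], [-0.0, -0.0, -1.0]]
force: [-0.7, -2.2, 1.3]
opening: 0.512
```

Request:
play_rows([
  [[0, 0, 0, 0, 0, 0, -1], [0, 0, 0, 0, 0, 0, -1], [0, 0, 0, 0, 0, 0, -1], [0, 0, 0, 0, 0, 0, -1], [0, 0, 0, 0, 0, 0, -1]],
])

```text
time_s: 13.8
position: [0.593, 0.0482, 0.0236]
tcp_rot: [[-0.998, 0.06, 0.0], [0.06, 0.998, -0.0], [-0.0, -0.0, -1.0]]
force: [-0.1, -3.7, 1.4]
opening: 0.515
```

The opening is 44.8 mm, so the coping is gripped. I start with a slow 15 mm lift and check the load for tilt.

Request:
play_rows([
  [[0, 0, 0.03, 0, 0, 0, -1], [0, 0, 0.03, 0, 0, 0, -1], [0, 0, 0.04, 0, 0, 0, -1], [0, 0, 0.04, 0, 0, 0, -1], [0, 0, 0.04, 0, 0, 0, -1], [0, 0, 0.04, 0, 0, 0, -1], [0, 0, 0.04, 0, 0, 0, -1], [0, 0, 0.04, 0, 0, 0, -1], [0, 0, 0, 0, 0, 0, -1], [0, 0, 0, 0, 0, 0, -1], [0, 0, 0, 0, 0, 0, -1]],
])

```text
time_s: 14.9
position: [0.5929, 0.0485, 0.0385]
tcp_rot: [[-0.998, 0.061, -0.0], [0.061, 0.998, 0.0], [0.0, 0.0, -1.0]]
force: [0.1, 0.1, -5.1]
opening: 0.511
```

```bash
python3 - <<'E'
from h import *
s=read_state();print(s['position'],s['opening'],s['force'],s['moment'])
save('d5',capture('side'),(230,150,360,260),5)
E
```

```text
[0.59288646 0.04849103 0.0384965 ] 0.5105254798793328 [ 0.13892437  0.13836865 -5.10374847] [ 0.05818507 -0.0119403  -0.03731448]
```

View pics/d5.png

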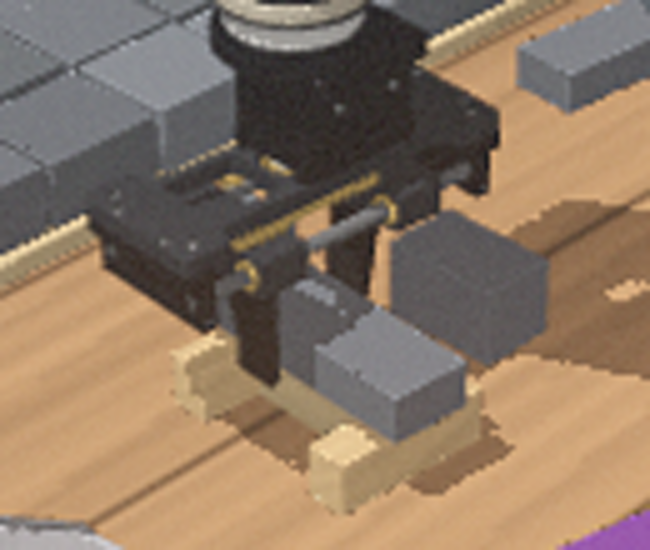

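The coping is off the bearers (5.1 N carried), with almost no pitch moment and no visible tilt. I raise it the remaining 105 mm smoothly.

Request:
play_rows([
  [[0, 0, 0.08, 0, 0, 0, -1], [0, 0, 0.16, 0, 0, 0, -1], [0, 0, 0.2, 0, 0, 0, -1], [0, 0, 0.24, 0, 0, 0, -1], [0, 0, 0.24, 0, 0, 0, -1], [0, 0, 0.24, 0, 0, 0, -1], [0, 0, 0.24, 0, 0, 0, -1], [0, 0, 0.24, 0, 0, 0, -1], [0, 0, 0.2, 0, 0, 0, -1], [0, 0, 0.16, 0, 0, 0, -1], [0, 0, 0.1, 0, 0, 0, -1], [0, 0, 0, 0, 0, 0, -1]],
])

```text
time_s: 16.15
position: [0.5934, 0.0485, 0.1443]
tcp_rot: [[-0.998, 0.061, 0.001], [0.061, 0.998, -0.0], [-0.001, -0.0, -1.0]]
force: [-0.0, -0.2, -5.0]
opening: 0.512
```

Request:
play_rows([
  [[0, 0, 0, 0, 0, 0, -1], [0, 0, 0, 0, 0, 0, -1], [0, 0, 0, 0, 0, 0, -1], [0, 0, 0, 0, 0, 0, -1], [0, 0, 0, 0, 0, 0, -1], [0, 0, 0, 0, 0, 0, -1], [0, 0, 0, 0, 0, 0, -1], [0, 0, 0, 0, 0, 0, -1]],
])

```text
time_s: 16.95
position: [0.593, 0.0485, 0.1436]
tcp_rot: [[-0.998, 0.061, 0.0], [0.061, 0.998, -0.0], [-0.0, -0.0, -1.0]]
force: [0.7, -0.3, -5.6]
opening: 0.517
```

```bash
python3 - <<'E'
from h import *
s=read_state();print(s['position'],s['opening'],s['force'],s['moment'],s['time_s'],abs(s['qvel']).max())
a=capture('scene');b=capture('side');w=capture('wrist')
np.save('p6',np.vstack([s['position'],s['tcp_rot']]))
f=lambda i,x,y,wd,h,k:cv2.resize(i[y:y+h,x:x+wd],None,fx=k,fy=k,interpolation=cv2.INTER_CUBIC)
m=np.zeros((600,800,3),np.uint8)
m[:300,:400]=f(a,270,180,133,100,3.01)[:300,:400];m[300:,:400]=f(b,230,130,133,100,3.01)[:300,:400]
m[:,400:]=f(w,240,60,160,240,2.5)
save('m6',m)
c,sn=np.cos(np.radians(-3.46)),np.sin(np.radians(-3.46))
for n,X in {'lo-':(-.08,-.0225,.026),'lo+':(-.08,.0225,.026),'lob+':(-.08,.0225,0),'k-':(.04,-.0225,.026),'k+':(.04,.0225,.026)}.items():
    Y=np.array([s['position'][0]-.01+c*X[0]-sn*X[1],s['position'][1]+.0006+sn*X[0]+c*X[1],.15+X[2]])
    pw=projw(Y,s['position'],s['tcp_rot']);ps=proj('side',Y)
    print(n,'wrist crop',(pw-(240,60))*2.5+(400,0),'side crop',(ps-(230,130))*3.01+(0,300))
E
```

```text
[0.59298307 0.04846632 0.14355579] 0.5166480983120236 [ 0.65446053 -0.26325155 -5.64362852] [ 0.1653168  -0.04881016 -0.04177391] 16.95 0.09631811829786098
lo- wrist crop [433.60157451  50.39590221] side crop [279.22445846 457.54475162]
lo+ wrist crop [758.95331277  49.59002618] side crop [233.08900799 480.04403818]
lob+ wrist crop [733.11021326  76.76809004] side crop [233.35702065 510.63586836]
k- wrist crop [465.14754924 809.48341238] side crop [171.96268797 396.67694938]
k+ wrist crop [730.50902503 809.64511597] side crop [126.24742462 416.73037199]
```

View pics/m6.png

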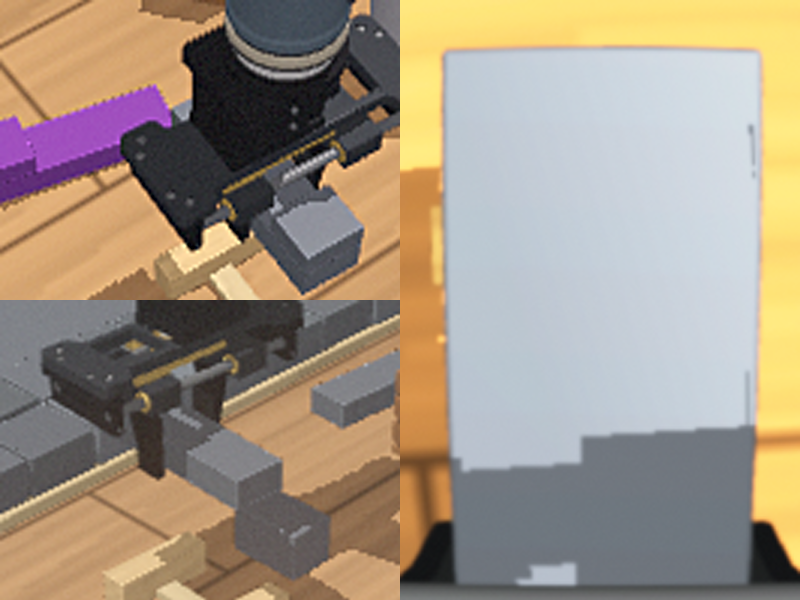

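The held coping matches a level pose at 150 mm. The low-end edge in the wrist crop was predicted at v≈50 and is seen at about 49. The corner in the side crop was predicted at (279,458) and is seen at about (282,459). It is still and over the bearers, so I hand in.

```bash
python3 -c "
from rig import *
print(hand_in())"
```

```text
the job is handed in; nothing more can be done
None
```

I put the offcut in the reject crate and let go of it. Then I gripped the coping stone at its balance point, lifted it straight up and handed in at about 17 s with it still held over its bearers.

**Last checks:**
- **Height:** the TCP is at z = 0.1436, which puts the underside at about 0.150 m.
- **Grip:** the opening is about 45 mm (the stone's width), and the gripper carries about 5.1–5.6 N.
- **Level:** the pitch moment is near zero (about −0.05 N m). The low-end edge is within about 1 pixel of a level prediction in the wrist view. A corner is also within about 1 pixel in the side view.
- **Still:** joint speeds are under 0.1 degrees/s.
- **Offcut:** it was seen lying in the crate after release.

**Disagreements:** the side-camera fit of the coping before the grasp was about 9 mm off the wrist fit. I used the wrist fit, and the near-zero pitch moment after the lift supports it. The last wrist view also showed one side edge about 4 image pixels from the prediction.

I did not measure the other stones, pail and chisel again at the end. The gripper's path kept clear of them, and no unexpected contact forces showed.

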